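# Seat the counting disc on the tablet counter

### The job

The blue counting disc of the tablet counter is lying loose on its spindle, turned the wrong way. Push it round by its orange peg with a fingertip until the notch in its rim stands over the red locating pin, then press down on its white hub until the disc has dropped fully home and lies level, and move clear. Never lift the disc, and leave everything else on the bench where it is.

Things in the scene. Friction and masses are not known exactly. Their poses are not given: they have to be found in the camera images.
- counter: Tablet counter, fixed: white box, flat deck 50 mm above the bench. Origin at bench level on the spindle's axis, z up. Deck spans its own x -110 to 120, y -110 to 190 mm. Steel spindle (24 mm across, top at 74 mm) at the origin, hidden under the disc. A black control panel (100 x 55 mm, top at 58 mm, around x -45, y 148) and a vial (around x 50, y 150) are on the deck.
- pin_top (a point): Top of the red locating pin: 10 mm across, tapered tip, standing on the deck 76 mm from the spindle's axis towards the counter's own +x, top 62.5 mm above the bench. It is under the disc's edge; only its outer side peeps out beyond the rim. A flat red bar on the deck (87 to 113 mm from the axis) points at it.
- disc: Blue counting disc, 156 mm across, 10 mm thick, 110-220 g, loose; origin at centre of underside, z up, x to the notch. Bore over the spindle, 1.5 mm play: turns freely either way. Starts level, underside at 64 mm, on a friction collar (84 mm across) that slides down 9 mm only when pressed with 6-8 N and does not spring back. Notch over pin: pressed home, underside at 55 mm; elsewhere the pin blocks it.
- notch (a point): Centre of the notch at the level of the disc's underside, 76 mm from the disc's axis: a slot 16 mm wide, open to the rim, cut right through the disc from 66 mm radius outward (3 mm to spare each side of the pin). A yellow stripe on the disc's top runs along the radius from hub to notch. Directly above pin_top when aligned.
- peg (a point): Middle of the upright orange peg on the disc's top: 12 mm across, 24 mm high, from 10 to 34 mm above the disc's underside, 55 mm from the disc's axis on the side opposite the notch. This point lies 22 mm above the underside.
- hub_top (a point): Centre of the flat top of the disc's round white hub, 50 mm across, 26 mm above the disc's underside and on its axis: the place to press (90 mm above the bench at the start, 81 mm when home).
- vial: Small amber jar, 28 mm across, 42 mm high, standing on the counter's deck beside the disc; origin at its underside. Leave it.
- pill_bottle: White pill bottle with a green label, 48 mm across, 85 mm high, beside the counter on its own -y side; origin at its underside. Leave it.
- carton_a: Medicine carton with a red band, 45 x 90 x 60 mm high, beside the counter on its own -y side; origin at its underside. Leave it.
- carton_b: Medicine carton with a blue band, 50 x 60 x 95 mm high, beside the counter on its own +y side; origin at its underside. Leave it.
- tray: Open white tray, 130 x 180 x 45 mm high, on the bench to the robot's left; origin at its underside. Leave it.
- spatula: Spatula, 190 mm long, lying on the bench to the robot's right. Leave it.
- mug: Blue mug, 76 mm across, 85 mm high, on the bench to the robot's right; origin at its underside. Leave it.

How it is judged:
By the outcome, as a careful person would: the job done as asked, in the order asked, and still so for the second after the job is handed in, with the robot touching nothing.
It also fails if it takes over 51 s, if anything falls off the work surface, if the arm or the gripper's body presses on something with over 40 N, if the wrist force passes 120 N, or if a joint passes its speed limit or range.

### The arm

A 6-joint arm with a two-finger parallel gripper is mounted at the origin on the work surface. World frame = base frame: x ahead of the robot, y to its left, z up, the work surface at z = 0. Lengths are in m, angles in rad, forces in N, time in s.
With the tool pointing down it reaches from about 0.375 to 0.9 m from the base axis. Payload 3.1 kg.
Tool frame: the origin (TCP) lies on the centre line of the jaws, within the pads' length; the fingertips stand 8 mm ahead of it and the grasp point (between the pads) lies 11 mm behind it; z points along the fingers, y is the line along which they close (so a half turn about z gives the same grasp; the last joint's range is limited). The gripper opens to 85 mm and grips with 20 to 120 N. Pads are 22 mm wide; open, the fingers measure 114 mm over their backs; the gripper's body (76 mm by 85 mm) begins 54 mm behind the grasp point. The pads swing forward as they close: fully open they stand 13 mm farther back than shut.
Start: joints at [0.922, 0.527, 1.433, -0, 1.181, -0.178], TCP at [0.283, 0.557, 0.218] pointing down, gripper open.
Joint ranges: [-3.08, 3.08], [-0.75, 2.2], [0.22, 2.44], [-1.43, 4.57], [0, 2.65], [-2.85, 2.85]. Speed limits (rad/s): [2.79, 2.79, 3.14, 3.14, 3.14, 3.14].

### API

Orientations are given as a unit quaternion [x, y, z, w].
In Python, from station import * gives the robot as it stands.
- The arm moves only by the tool play_rows, never from a script. Its argument "rows" is a list of rows, each a list of 3 entries, a list of its own where there are three numbers: the turn, a rotation vector about the tool's x, y, z in degrees, then the shift along the tool's x, y, z in mm, then the closure, from 0 (fully open) to 1 (shut). In form: [[[ax, ay, az], [dx, dy, dz], jaw], ...]. A call has 1 to 12 rows; each row shifts and turns the commanded pose from where the row before left it, along the tool's axes as they then stand; what a row does not reach is not made up. A row lasts 1/12 s, in which the tool goes at most 41.7 mm and 7.16 degrees, less where a joint would pass 70% of its speed; a pose out of reach is approached as far as the arm can. A call with a gripper value outside its range is refused whole. The fingers move at their own pace and stop on an object; "grip_force" is the grip in N (left out, the last holds). Time passes only in rows, so rows that do not move let the fingers close. It gives the time, the measured TCP pose, the force, the opening and the grip force at its end, in the units of the state.
- sense(): the state, without advancing time (a new reading comes with each control period).
- snapshot(name): name is "scene" or "top" or "wrist"; returns (picture, depth): 420x560x3 uint8, red, green, blue; 420x560 float32, m along the optical axis (not along the pixel's ray), 0 where there is no reading.
- get_calibration(name): a dict with "vfov" (degrees; the focal length in pixels is half the picture's height over the tangent of half this angle, whatever the lens; pixels are square), "cx", "cy" (the principal point, pixels), "k1" (the pictures are not rectified: a ray, as slopes to the right and down, at radius r is drawn at 1 + k1 r^2 times it, then the intrinsics apply), "xyz" and "attitude" of the camera in the world. Camera axes: x right, y down, z forward; pixel columns grow to the right and rows downward; lengths in m; the calibration is good to about 2 mm. A picture is of the moment at which its call begins: read the wrist's pose just before it. get_calibration takes no time and is no camera call; for the wrist camera it gives the pose at the moment of the call.
- sign_off(): hands the job in; it is judged then, once.
The state is a dict: "t": time; "q": joint angles; "qd": joint speeds; "tau": joint torques, N m; "tcp_pos": TCP position; "tool_rot": TCP orientation; "force": force on the tool from outside, world axes, zero at the start; "ft_torque": the same for the moment, N m; "finger_gap": opening from 0.0 (shut) to 1.0 (fully open); "gripper_force": force on a finger pad.
Only numpy, scipy, OpenCV 4.12 (cv2) and the standard library are available. Lean on these libraries where they do the work, as an engineer would, in place of code of your own. Each camera call takes 0.05 s, during which the arm holds its last target. There are 200 camera calls.

## Working session

There is one attempt and no reset: what is moved stays moved. The work goes in short steps, Python scripts to look and compute and a tool call to move; the robot and the scene stay as the last step left them, time stands still between calls to the robot, and variables do not carry over. Pictures are saved under pics/ and viewed, at most 10 in all, crops included, and the job is handed in when it is done.

Besides the shell and the picture viewer there is one more tool, called after "Call:" as name([rows], argument=value, ...), one row to a line, values as JSON. play_rows: Moves the arm, as the interface text tells. Its arguments: {"type":"object","properties":{"rows":{"type":"array","items":{"type":"array"}},"grip_force":{"type":"number"}},"required":["rows"]}

```bash
mkdir -p pics; ls
cat > h.py <<'E'
from station import *
import numpy as np, cv2
from scipy.spatial.transform import Rotation as R
def rot(a):
    a=np.array(a,float)
    return a if a.shape==(3,3) else R.from_quat(a).as_matrix() if a.size==4 else R.from_rotvec(a).as_matrix()
def ray(c,px,H=420):
    f=H/2/np.tan(np.radians(c['vfov'])/2)
    K=np.array([[f,0,c['cx']],[0,f,c['cy']],[0,0,1.]])
    u=cv2.undistortPoints(np.array(px,float).reshape(-1,1,2),K,np.array([c['k1'],0,0,0.])).reshape(-1,2)
    return np.c_[u,np.ones(len(u))]@rot(c['attitude']).T
def onplane(c,px,z):
    d=ray(c,px); o=np.array(c['xyz']); return o+d*((z-o[2])/d[:,2])[:,None]
def blobs(im,lo,hi,amin=15):
    hsv=cv2.cvtColor(im,cv2.COLOR_RGB2HSV); m=cv2.inRange(hsv,np.array(lo),np.array(hi))
    n,_,s,ce=cv2.connectedComponentsWithStats(m); return m,[(s[i,4],ce[i].round(1).tolist(),s[i,:4].tolist()) for i in range(1,n) if s[i,4]>=amin]
E
python3 - <<'E'
from h import *
print(sense())
for n in("top","scene"):
    c=get_calibration(n);print(c)
    p,d=snapshot(n); np.savez(f"{n}0.npz",p=p,d=d)
    cv2.imwrite(f"pics/{n}0.png",p[:,:,::-1])
    for k,lo,hi in(("orange",(8,150,120),(18,255,255)),("yellow",(22,120,120),(35,255,255)),("red",(0,150,80),(6,255,255)),("blue",(100,120,60),(125,255,255))):
        print(n,k,blobs(p,lo,hi)[1])
E
```

```text
pics
{'t': 0.0, 'q': array([ 9.22510038e-01,  5.28462396e-01,  1.43391418e+00, -1.83832425e-06,
        1.18139639e+00, -1.78486536e-01]), 'qd': array([ 2.15104520e-04, -1.35939771e-03, -6.29259359e-05,  4.08465125e-04,
       -1.04920922e-03, -4.55254442e-04]), 'tau': array([ 5.09034944e-04, -4.42336321e+01, -1.78030479e+01, -1.49494545e-04,
        8.20746442e-03,  9.39355857e-06]), 'tcp_pos': array([0.28244818, 0.55669536, 0.21653219]), 'tool_rot': array([ 2.32745134e-01,  9.72537153e-01, -9.98669307e-04, -4.37151396e-04]), 'force': array([0.03114552, 0.1626326 , 0.18204983]), 'ft_torque': array([ 0.02838455,  0.03734422, -0.00938444]), 'gripper_force': 0.0, 'finger_gap': 0.9970713710993699}
{'vfov': 43.525030444005765, 'cx': 280.5691851170678, 'cy': 216.4946875793799, 'k1': 0.021208178856157507, 'xyz': array([ 0.384596  , -0.01752603,  1.73624393]), 'attitude': array([-0.70462208,  0.70878721, -0.02079538,  0.02638115])}
top orange []
top yellow [(np.int32(16), [285.1, 203.0], [284, 199, 3, 9])]
top red []
top blue [(np.int32(1420), [289.1, 217.5], [265, 193, 49, 49])]
{'vfov': 42.232222640322746, 'cx': 275.2825190883525, 'cy': 207.392648095989, 'k1': 0.05235966916930488, 'xyz': array([ 1.87983406, -0.01865457,  1.02574345]), 'attitude': array([ 0.63769503,  0.61343882, -0.32958684, -0.32925731])}
scene orange [(np.int32(105), [325.0, 311.0], [318, 308, 15, 7]), (np.int32(106), [230.0, 314.0], [223, 311, 15, 8])]
scene yellow []
scene red [(np.int32(130), [487.0, 305.7], [478, 299, 19, 11]), (np.int32(100), [392.0, 309.0], [384, 305, 16, 8]), (np.int32(85), [162.4, 316.7], [155, 314, 16, 7]), (np.int32(131), [65.1, 320.6], [56, 317, 19, 8])]
scene blue [(np.int32(49), [192.8, 0.5], [181, 0, 25, 2]), (np.int32(321), [275.8, 207.7], [261, 195, 27, 27]), (np.int32(390), [251.5, 211.8], [239, 196, 29, 28]), (np.int32(124), [508.1, 307.6], [499, 303, 20, 9]), (np.int32(84), [88.1, 322.2], [80, 320, 18, 6])]
```

View pics/top0.png

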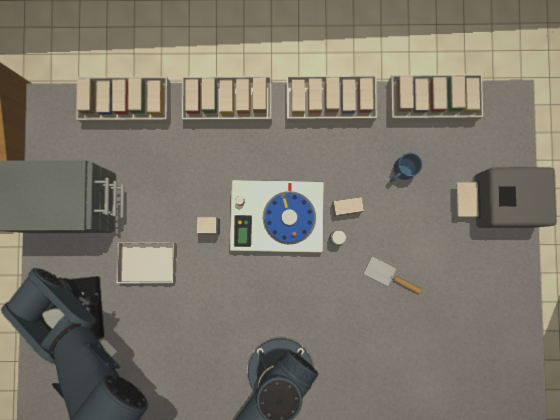

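View pics/scene0.png

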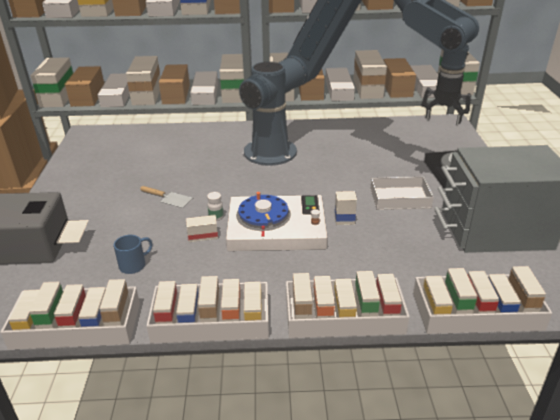

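The top view shows the disc around (289,217), the red bar at (290,187), the yellow stripe at (285,202) and the peg at (294,234). The notch is about 15–20° off, towards +y. Next I'll get coarse positions from it.

Run:
```python
from h import *
z=np.load("top0.npz");p=z['p'];c=get_calibration("top")
q=p.copy();q[:,:225]=0;q[:,325:]=0;q[:175]=0;q[260:]=0
for k,lo,hi,h in(("redorange",(0,120,80),(16,255,255),.05),("yellow",(17,100,100),(35,255,255),.074),("blue",(100,120,60),(125,255,255),.074),("white",(0,0,170),(179,60,255),.05)):
    for b in blobs(q,lo,hi,4)[1]:
        print(k,b,onplane(c,[b[1]],h)[0].round(4), onplane(c,[b[1]],.098)[0].round(4))
m,_=blobs(q,(0,0,140),(179,70,255)); ct=max(cv2.findContours(m,cv2.RETR_EXTERNAL,cv2.CHAIN_APPROX_NONE)[0],key=cv2.contourArea)
print(onplane(c,cv2.boxPoints(cv2.minAreaRect(ct)),.05).round(4))
w=get_calibration("wrist");s=sense();T=rot(s['tool_rot']);print(w, T.T@(w['xyz']-s['tcp_pos']), (T.T@rot(w['attitude'])).round(3)); print(T.round(3))
```

```text
redorange (np.int32(16), [289.5, 186.5], [289, 183, 2, 8]) [ 0.5941 -0.0339  0.05  ] [ 0.5881 -0.0334  0.098 ]
redorange (np.int32(10), [293.8, 233.5], [293, 232, 3, 4]) [ 0.4424 -0.0466  0.05  ] [ 0.4408 -0.0458  0.098 ]
yellow (np.int32(18), [284.9, 202.8], [283, 199, 4, 9]) [ 0.5392 -0.0187  0.074 ] [ 0.5369 -0.0187  0.098 ]
yellow (np.int32(14), [239.5, 221.7], [238, 220, 4, 4]) [0.48   0.1254 0.074 ] [0.4786 0.1234 0.098 ]
blue (np.int32(1420), [289.1, 217.5], [265, 193, 49, 49]) [ 0.4924 -0.0317  0.074 ] [ 0.4908 -0.0315  0.098 ]
white (np.int32(3560), [274.5, 212.8], [230, 180, 94, 72]) [0.5094 0.0149 0.05  ] [0.5058 0.014  0.098 ]
white (np.int32(178), [288.9, 216.8], [282, 210, 15, 15]) [ 0.4962 -0.0313  0.05  ] [ 0.493  -0.0309  0.098 ]
[[ 0.3909  0.16    0.05  ]
 [ 0.6198  0.1547  0.05  ]
 [ 0.6106 -0.1473  0.05  ]
 [ 0.3821 -0.1393  0.05  ]]
{'vfov': 66.31365391503586, 'cx': 278.3636699012562, 'cy': 209.7697852678196, 'k1': -0.011496316465035558, 'xyz': array([0.22014374, 0.58965409, 0.37276631]), 'attitude': array([0.84347092, 0.51813061, 0.07263801, 0.12174237])} [ 0.07053849  0.00080319 -0.15611523] [[ 0.    -0.96  -0.281]
 [ 1.     0.001 -0.002]
 [ 0.002 -0.281  0.96 ]]
[[-0.892  0.453 -0.001]
 [ 0.453  0.892 -0.002]
 [ 0.    -0.002 -1.   ]]
```

Call:
play_rows([
  [[0, 0, -6.75], [0, 0, 0], 0],
  [[0, 0, -6.75], [0, 0, 0], 0],
  [[0, 0, -6.75], [0, 0, 0], 0],
  [[0, 0, -6.75], [0, 0, 0], 0],
  [[0, 0, 0], [-16.7, -37, 0], 0],
  [[0, 0, 0], [-16.7, -37, 0], 0],
  [[0, 0, 0], [-16.7, -37, 0], 0],
  [[0, 0, 0], [-16.7, -37, 0], 0],
  [[0, 0, 0], [-16.7, -37, 0], 0],
  [[0, 0, 0], [-16.7, -37, 0], 0],
  [[0, 0, 0], [-16.7, -37, 0], 0],
  [[0, 0, 0], [-16.7, -37, 0], 0],
])

```text
t: 1.1
tcp_pos: [0.417, 0.2596, 0.2173]
tool_rot: [-0.001, 1.0, -0.0, -0.0]
force: [1.1, 0.3, 0.4]
finger_gap: 1.0
gripper_force: 0.0
```

Call:
play_rows([
  [[0, 0, 0], [-16.7, -37, 0], 0],
  [[0, 0, 0], [-16.7, -37, 0], 0],
  [[0, 0, 0], [-16.7, -37, 0], 0],
  [[0, 0, 0], [-16.7, -37, 0], 0],
  [[0, 0, 0], [-16.7, -37, 0], 0],
  [[0, 0, 0], [-16.7, -37, 0], 0],
  [[0, 0, 0], [-16.7, -37, 0], 0],
  [[0, 0, 0], [-16.7, -37, 0], 0],
  [[0, 0, 0], [0, 0, 0], 0],
  [[0, 0, 0], [0, 0, 0], 0],
])

```text
t: 1.93
tcp_pos: [0.5515, -0.0366, 0.2169]
tool_rot: [0.001, 1.0, 0.0, -0.0]
force: [0.3, -0.1, 0.4]
finger_gap: 1.003
gripper_force: 0.0
```

```bash
cat > look.py <<'E'
from h import *
import sys
s=sense();c=get_calibration("wrist");p,d=snapshot("wrist")
n=sys.argv[1];cv2.imwrite(f"pics/{n}.png",p[:,:,::-1]);np.savez(n+".npz",p=p,d=d)
T=rot(s['tool_rot']);print("tcp",s['tcp_pos'].round(4),"rot",np.degrees(np.arctan2(T[1,0],T[0,0])).round(2),T[:,2].round(4),"F",s['force'].round(2),s['t'],s['finger_gap'])
for k,lo,hi,h in(("orange",(6,140,90),(16,255,255),.098),("red",(0,140,80),(5,255,255),.05),("red2",(172,140,80),(179,255,255),.05),("yellow",(18,110,90),(35,255,255),.074),("white",(0,0,150),(179,50,255),.09),("blue",(100,120,50),(125,255,255),.074)):
    for b in blobs(p,lo,hi,40)[1]:
        print(k,b[0],b[1],b[2],onplane(c,[b[1]],h)[0].round(4))
E
python3 look.py w1
```

```text
tcp [ 0.5515 -0.0366  0.2169] rot 179.84 [-4.e-04  2.e-04 -1.e+00] F [ 0.31 -0.09  0.36] 1.9333 1.0026402397174543
orange 173 [267.0, 65.1] [261, 57, 13, 17] [ 0.4425 -0.0453  0.098 ]
orange 93 [432.0, 186.5] [427, 175, 14, 22] [0.5406 0.0978 0.098 ]
red 233 [151.2, 156.7] [144, 137, 15, 41] [ 0.5199 -0.1639  0.05  ]
red 173 [281.5, 226.7] [278, 216, 8, 22] [ 0.5943 -0.0335  0.05  ]
red 497 [88.8, 412.8] [68, 406, 40, 14] [ 0.8495 -0.2835  0.05  ]
yellow 180 [452.7, 115.0] [446, 108, 15, 15] [0.4805 0.1197 0.074 ]
yellow 239 [297.4, 180.5] [291, 166, 14, 30] [ 0.5398 -0.0187  0.074 ]
yellow 259 [453.4, 412.5] [442, 402, 23, 18] [0.8222 0.1725 0.074 ]
white 40159 [326.9, 127.3] [165, 0, 332, 253] [0.4906 0.005  0.09  ]
white 2450 [95.5, 51.8] [69, 22, 54, 60] [ 0.4307 -0.184   0.09  ]
white 142 [124.3, 79.3] [108, 68, 29, 18] [ 0.4516 -0.1633  0.09  ]
white 2403 [284.8, 132.8] [258, 105, 54, 57] [ 0.4951 -0.031   0.09  ]
white 55 [557.8, 126.0] [554, 114, 6, 20] [0.4894 0.2037 0.09  ]
white 46 [44.4, 123.3] [39, 118, 12, 14] [ 0.4862 -0.2369  0.09  ]
white 83 [26.7, 134.6] [23, 125, 9
[... 663 characters left out ...]
, 11] [ 0.6721 -0.0283  0.09  ]
white 48 [526.4, 312.2] [523, 308, 9, 9] [0.6732 0.216  0.09  ]
white 56 [194.8, 313.6] [189, 310, 11, 9] [ 0.6735 -0.1218  0.09  ]
white 93 [247.5, 338.1] [243, 326, 10, 25] [ 0.7029 -0.0691  0.09  ]
white 129 [262.4, 343.3] [252, 333, 22, 18] [ 0.7094 -0.0537  0.09  ]
white 61 [315.6, 346.6] [310, 340, 11, 12] [0.7136 0.002  0.09  ]
white 113 [91.4, 399.6] [77, 398, 31, 4] [ 0.7848 -0.2466  0.09  ]
white 89 [464.7, 399.0] [450, 398, 30, 3] [0.7846 0.171  0.09  ]
blue 19493 [283.0, 123.8] [199, 37, 171, 176] [ 0.488  -0.0323  0.074 ]
blue 851 [507.4, 102.9] [495, 78, 26, 51] [0.4701 0.1671 0.074 ]
blue 42 [2.7, 278.4] [0, 273, 7, 12] [ 0.6426 -0.3249  0.074 ]
```

View pics/w1.png

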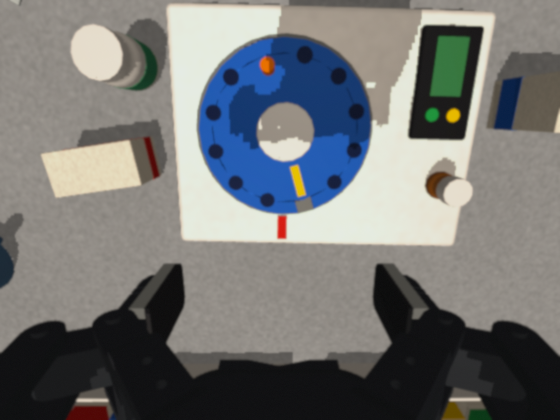

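The wrist view shows the hub at (285,133), peg at (267,65), stripe at (297,180), notch at (304,205) and red bar at (282,227). I'll refine these with fits.

```bash
cat > fit.py <<'E'
from h import *
import sys
from scipy.optimize import least_squares
def fit(p,c,zt=.074):
    H=lambda lo,hi:blobs(p,lo,hi,40)
    m=H((98,100,30),(128,255,255))[0]
    ct=max(cv2.findContours(m,cv2.RETR_EXTERNAL,cv2.CHAIN_APPROX_NONE)[0],key=cv2.contourArea)
    hull=onplane(c,cv2.convexHull(ct).reshape(-1,2),zt)[:,:2]
    r=least_squares(lambda a:np.hypot(*(hull-a[:2]).T)-a[2],[.493,-.031,.078],loss='soft_l1',f_scale=.001).x
    o=r[:2]; print("disc",r.round(4))
    ang=lambda v:np.degrees(np.arctan2(v[1],v[0])).round(2)
    for k,lo,hi,h in(("peg",(6,140,90),(16,255,255),zt+.02),("bar",(0,140,80),(5,255,255),.05),("stripe",(18,110,90),(35,255,255),zt)):
        for b in H(lo,hi)[1]:
            P=onplane(c,[b[1]],h)[0,:2]
            if np.hypot(*(P-o))<.12: print(k,P.round(4),"r",np.hypot(*(P-o)).round(4),"ang",ang(P-o))
    w,_=blobs(p,(0,0,120),(179,60,255)); w|=m
    n,l,s,ce=cv2.connectedComponentsWithStats(w); print(ce[1:][s[1:,4]>20000])
    k=l==1+np.argmax(s[1:,4]); cc=max(cv2.findContours(k.astype(np.uint8),cv2.RETR_EXTERNAL,cv2.CHAIN_APPROX_NONE)[0],key=cv2.contourArea)
    print("deck",s[1+np.argmax(s[1:,4])].tolist())
    # far deck edge (image bottom): x=+120 side
    e=[]
    for col in list(range(200,270,5))+list(range(300,440,5)):
        g=p[225:260,col].astype(float).sum(1); e.append((col,225+np.argmin(np.diff(g))+.5))
    E=onplane(c,e,.05)[:,:2]; a=np.polyfit(E[:,1],E[:,0],1); res=E[:,0]-np.polyval(a,E[:,1]); g=abs(res)<.002
    a=np.polyfit(E[g,1],E[g,0],1); print("far edge: yaw",(-np.degrees(np.arctan(a[0]))).round(2),"x at axis y",np.polyval(a,o[1]).round(4), g.sum())
if __name__=="__main__":
    import station
    n=sys.argv[1]; c=get_calibration("wrist"); fit(np.load(n+".npz")['p'],c,float(sys.argv[2]) if len(sys.argv)>2 else .074)
E
python3 fit.py w1
```

```text
disc [ 0.493  -0.0295  0.0774]
peg [ 0.4407 -0.0439] r 0.0543 ang -164.56
bar [ 0.5929 -0.0316] r 0.0999 ang -1.2
stripe [ 0.5384 -0.0169] r 0.0472 ang 15.47
[[270.49167602 171.83841866]]
deck [0, 0, 560, 362, 161281]
far edge: yaw -1.25 x at axis y 0.6103 42
```

Call:
play_rows([
  [[0, 0, 0], [28, -11, 0], 1],
  [[0, 0, 0], [28, -11, 0], 1],
  [[0, 0, 0], [28, -11, 0], 1],
  [[0, 0, 0], [28, -11, 0], 1],
  [[0, 0, 0], [0, 0, 20], 1],
  [[0, 0, 0], [0, 0, 20], 1],
  [[0, 0, 0], [0, 0, 20], 1],
  [[0, 0, 0], [0, 0, 15], 1],
  [[0, 0, 0], [0, 0, 15], 1],
  [[0, 0, 0], [0, 0, 0], 1],
  [[0, 0, 0], [0, 0, 0], 1],
])

```text
t: 2.9
tcp_pos: [0.4379, -0.0769, 0.1272]
tool_rot: [-0.002, 1.0, 0.001, -0.001]
force: [0.5, 0.4, -0.1]
finger_gap: -0.001
gripper_force: 0.0
```

```bash
python3 look.py w2 | grep -E "tcp|orange|yellow"
```

```text
tcp [ 0.4379 -0.0769  0.1272] rot -179.81 [-0.0025  0.0013 -1.    ] F [ 0.46  0.39 -0.09] 2.9 -0.0010137113071347456
orange 384 [326.8, 235.5] [318, 222, 20, 27] [ 0.438 -0.047  0.098]
orange 307 [516.4, 343.2] [503, 331, 34, 27] [0.5168 0.0876 0.098 ]
yellow 234 [541.6, 269.6] [533, 262, 18, 16] [0.473  0.1138 0.074 ]
```

View pics/w2.png

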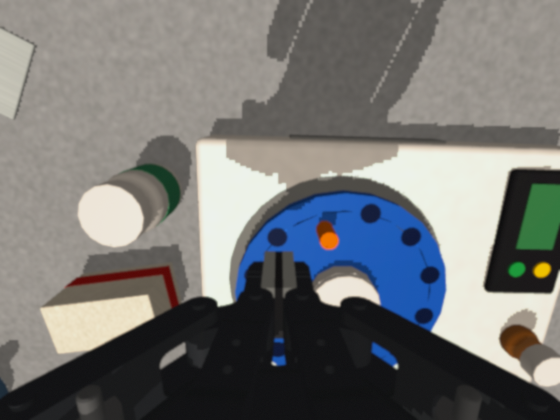

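The shut fingertips at (280,265) stand beside the peg top at (329,240), on its −y side and clear of it. Lowering next to the peg.

Call:
play_rows([
  [[0, 0, 0], [0, 0, 10], 1],
  [[0, 0, 0], [0, 0, 10], 1],
  [[0, 0, 0], [0, 0, 8], 1],
  [[0, 0, 0], [0, 0, 6], 1],
  [[0, 0, 0], [0, 0, 0], 1],
  [[0, 0, 0], [0, 0, 0], 1],
])

```text
t: 3.45
tcp_pos: [0.4391, -0.0784, 0.0936]
tool_rot: [-0.001, 1.0, 0.0, -0.0]
force: [-0.4, 0.2, 0.2]
finger_gap: 0.003
gripper_force: 0.0
```

Call:
play_rows([
  [[0, 0, 0], [0, 2, 0], 1],
  [[0, 0, 0], [0, 2, 0], 1],
  [[0, 0, 0], [0, 2, 0], 1],
  [[0, 0, 0], [0, 2, 0], 1],
  [[0, 0, 0], [0, 2, 0], 1],
  [[0, 0, 0], [0, 2, 0], 1],
  [[0, 0, 0], [0, 2, 0], 1],
  [[0, 0, 0], [0, 0, 0], 1],
])

```text
t: 4.12
tcp_pos: [0.4388, -0.064, 0.0935]
tool_rot: [-0.001, 1.0, 0.0, -0.0]
force: [0.5, -0.9, 0.3]
finger_gap: -0.001
gripper_force: 0.0
```

```bash
python3 look.py w3 | grep -E "tcp|orange|yellow"; python3 fit.py w3
```

```text
tcp [ 0.4388 -0.064   0.0935] rot -179.89 [-3.e-04  2.e-04 -1.e+00] F [ 0.45 -0.87  0.31] 4.1167 -0.0009585350830536729
orange 577 [312.7, 255.3] [302, 238, 23, 35] [ 0.4371 -0.0464  0.098 ]
orange 277 [534.5, 368.4] [520, 360, 37, 20] [0.5084 0.0849 0.098 ]
yellow 92 [556.4, 291.5] [552, 284, 8, 16] [0.4723 0.1086 0.074 ]
disc [ 0.4914 -0.0314  0.0763]
peg [ 0.439  -0.0461] r 0.0544 ang -164.32
[[237.97737919 174.44131749]]
deck [0, 0, 560, 373, 108661]
far edge: yaw 1.52 x at axis y 0.4456 8
```

Call:
play_rows([
  [[0, 0, 0], [0, 1.5, 0], 1],
  [[0, 0, 0], [0, 1.5, 0], 1],
  [[0, 0, 0], [0, 1.5, 0], 1],
  [[0, 0, 0], [0, 1.5, 0], 1],
  [[0, 0, 0], [0, 1.5, 0], 1],
  [[0, 0, 0], [0, 1.5, 0], 1],
  [[0, 0, 0], [0, 0, 0], 1],
  [[0, 0, 0], [0, 0, 0], 1],
])

```text
t: 4.83
tcp_pos: [0.4389, -0.0554, 0.0935]
tool_rot: [-0.001, 1.0, -0.0, -0.0]
force: [0.0, 0.1, -0.4]
finger_gap: 0.001
gripper_force: 0.0
```

```bash
python3 look.py w4 | grep -E "tcp|orange|yellow"; python3 fit.py w4
```

```text
tcp [ 0.4389 -0.0554  0.0935] rot -179.9 [-1.e-04 -0.e+00 -1.e+00] F [ 0.04  0.12 -0.42] 4.8333 0.001002143637119857
orange 350 [297.7, 250.0] [288, 238, 20, 27] [ 0.4343 -0.0455  0.098 ]
orange 212 [525.7, 366.0] [511, 360, 34, 15] [0.5068 0.0879 0.098 ]
yellow 293 [549.9, 290.6] [540, 282, 20, 18] [0.4718 0.113  0.074 ]
disc [ 0.4912 -0.0312  0.0761]
peg [ 0.4361 -0.0453] r 0.0569 ang -165.65
[[236.16022965 173.74652195]]
deck [0, 0, 560, 380, 106597]
far edge: yaw 1.11 x at axis y 0.4466 4
```

View pics/w4.png

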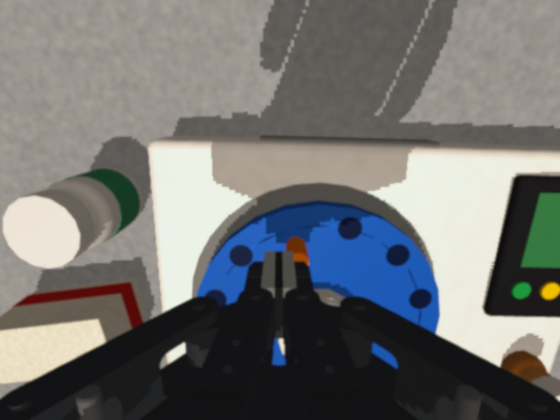

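The view shows the fingertips at (280,255) overlapping the peg at (298,250), and no force has been felt. I'll use the depth image to see where the fingertip really is.

Run:
```python
from h import *
z=np.load("w4.npz");d=z['d'];p=z['p'];c=get_calibration("wrist");o=np.array(c['xyz'])
for r in range(236,300,4):
    px=[(u,r) for u in (255,262,270,278,286,292,297,302,307)]
    P=o+ray(c,px)*np.array([d[r,u] for u,_ in px])[:,None]
    print(r,' '.join(f"{a*1e3:.0f},{b*1e3:.0f},{h*1e3:.0f}" for a,b,h in P))
print(c['xyz'],sense()['tcp_pos'])
```

```text
236 436,-69,74 436,-65,75 437,-60,72 436,-56,74 436,-51,73 435,-48,75 436,-45,73 436,-42,74 436,-39,73
240 438,-69,74 440,-65,71 439,-60,73 439,-56,74 439,-51,73 436,-48,80 436,-45,80 437,-42,78 439,-39,73
244 441,-69,73 442,-65,73 440,-60,75 441,-56,75 440,-51,77 437,-48,85 435,-45,88 437,-42,84 441,-39,74
248 443,-69,74 444,-65,74 443,-60,75 443,-56,74 440,-51,82 437,-48,90 436,-46,92 436,-43,91 444,-38,74
252 447,-69,73 446,-65,74 429,-59,112 429,-56,112 429,-52,112 429,-49,113 436,-46,96 436,-43,97 439,-40,90
256 450,-69,72 449,-65,73 429,-59,117 429,-56,117 429,-52,118 429,-49,117 438,-46,97 438,-43,97 438,-41,96
260 452,-69,73 451,-65,74 429,-59,121 429,-56,122 429,-52,122 429,-49,121 440,-46,98 440,-43,97 440,-41,97
264 433,-66,117 433,-63,117 429,-59,124 429,-56,125 429,-52,125 429,-50,125 434,-47,116 433,-45,117 433,-42,117
268 433,-66,121 433,-63,120 429,-59,129 429,-56,129 429,-52,129 429,-50,130 433,-47,121 433,-45,121 433,-43,121
272 433,-65,124 434,-62,124 429,-59,133 429,-56,132 429,-52,132 430,-50,132 434,-47,123 433,-45,124 433,-43,124
276 433,-65,129 429,-62,136 429,-59,136 429,-56,136 429,-52,135 429,-50,135 433,-48,128 434,-45,127 433,-43,128
280 433,-65,131 429,-62,139 429,-59,139 429,-56,139 429,-52,140 429,-50,140 433,-48,132 433,-46,131 433,-44,131
284 433,-65,135 429,-61,143 429,-58,142 429,-55,141 429,-53,142 428,-50,143 433,-48,135 433,-46,136 433,-44,134
288 428,-64,147 429,-61,146 429,-58,145 429,-55,145 429,-53,145 428,-50,147 428,-49,146 428,-47,147 428,-45,147
292 427,-63,152 426,-61,152 428,-58,149 431,-55,145 428,-53,149 428,-51,149 427,-49,152 427,-47,151 426,-46,152
296 427,-63,154 428,-61,152 428,-58,152 432,-55,145 428,-53,152 428,-51,152 427,-49,154 427,-47,154 427,-46,154
[ 0.36870471 -0.05534139  0.24963112] [ 0.43901822 -0.05546748  0.09351919]
```

Call:
play_rows([
  [[0, 0, 0], [0, 1.5, 0], 1],
  [[0, 0, 0], [0, 1.5, 0], 1],
  [[0, 0, 0], [0, 1.5, 0], 1],
  [[0, 0, 0], [0, 1.5, 0], 1],
  [[0, 0, 0], [0, 0, 0], 1],
  [[0, 0, 0], [0, 0, 0], 1],
])

```text
t: 5.38
tcp_pos: [0.439, -0.0494, 0.0935]
tool_rot: [-0.001, 1.0, -0.0, 0.0]
force: [0.4, -0.5, -0.2]
finger_gap: -0.003
gripper_force: 0.0
```

```bash
python3 look.py w5 | grep -E "tcp|orange"
cat > dp.py <<'E'
from h import *
import sys
z=np.load(sys.argv[1]+".npz");d=z['d'];p=z['p'];c=get_calibration("wrist");o=np.array(c['xyz'])
m,_=blobs(p,(6,140,70),(16,255,255)); v,u=np.nonzero(m*(d>0)); k=u<450; u,v=u[k],v[k]
P=o+ray(c,np.c_[u,v])*d[v,u][:,None]; P=P[P[:,2]>.074]
print("peg pts",P.min(0).round(4),P.max(0).round(4),"top mean",P[P[:,2]>.094].mean(0).round(4),(P[:,2]>.094).sum())
E
python3 dp.py w4; python3 dp.py w5
```

```text
tcp [ 0.439  -0.0494  0.0935] rot -179.9 [ 0. -0. -1.] F [ 0.37 -0.51 -0.19] 5.3833 -0.0032755382522501337
orange 219 [286.2, 246.0] [277, 238, 19, 24] [ 0.4321 -0.0453  0.098 ]
orange 169 [519.7, 364.9] [506, 360, 31, 11] [0.506  0.0903 0.098 ]
peg pts [ 0.4288 -0.0442  0.0764] [ 0.4416 -0.0345  0.1176] top mean [ 0.4371 -0.0384  0.0995] 161
peg pts [ 0.4286 -0.0502  0.0766] [ 0.4404 -0.0407  0.118 ] top mean [ 0.4358 -0.0422  0.1016] 25
```

The peg hasn't moved. The depth shows the shut tips ending at about z = 0.111, so they're passing over the peg. I'll back off, go lower and check again.

Call:
play_rows([
  [[0, 0, 0], [0, -8, 0], 1],
  [[0, 0, 0], [0, -8, 0], 1],
  [[0, 0, 0], [0, -8, 0], 1],
  [[0, 0, 0], [0, 0, 0], 1],
  [[0, 0, 0], [0, 0, 5], 1],
  [[0, 0, 0], [0, 0, 5], 1],
  [[0, 0, 0], [0, 0, 5], 1],
  [[0, 0, 0], [0, 0, 3], 1],
  [[0, 0, 0], [0, 0, 0], 1],
  [[0, 0, 0], [0, 0, 0], 1],
])

```text
t: 6.27
tcp_pos: [0.4387, -0.0732, 0.0751]
tool_rot: [-0.001, 1.0, 0.0, -0.001]
force: [0.0, -0.0, 0.7]
finger_gap: -0.0
gripper_force: 0.0
```

```bash
python3 look.py w6 | grep -E "tcp|orange"; python3 dp.py w6
python3 - <<'E'
from h import *
z=np.load("w6.npz");d=z['d'];c=get_calibration("wrist");o=np.array(c['xyz'])
for r in range(244,276,3):
    px=[(u,r) for u in (248,262,270,278,286,292,297,302)]
    P=o+ray(c,px)*np.array([d[r,u] for u,_ in px])[:,None]
    print(r,' '.join(f"{a*1e3:.0f},{b*1e3:.0f},{h*1e3:.0f}" for a,b,h in P))
E
```

```text
tcp [ 0.4387 -0.0732  0.0751] rot -179.9 [-1.1e-03  5.0e-04 -1.0e+00] F [ 0.02 -0.02  0.68] 6.2667 -0.0004034133981997917
orange 786 [334.7, 271.4] [322, 251, 28, 40] [ 0.4367 -0.0473  0.098 ]
orange 50 [557.2, 393.5] [554, 388, 6, 12] [0.5076 0.0736 0.098 ]
peg pts [ 0.4355 -0.0513  0.0754] [ 0.4474 -0.0402  0.0994] top mean [ 0.4408 -0.0459  0.0975] 478
244 443,-92,50 437,-82,65 434,-78,73 433,-73,74 434,-69,73 433,-66,74 433,-63,74 434,-61,73
247 445,-92,50 437,-82,70 436,-78,73 435,-73,74 436,-69,73 435,-66,75 435,-63,74 435,-61,74
250 448,-92,49 437,-82,74 437,-78,73 437,-73,73 437,-69,74 437,-66,73 437,-63,73 437,-61,72
253 449,-92,50 439,-82,73 429,-77,96 429,-73,94 429,-70,96 429,-67,95 439,-63,74 438,-61,74
256 451,-92,50 440,-82,74 429,-77,100 429,-73,99 430,-70,97 429,-67,98 440,-63,74 440,-61,75
259 445,-90,67 442,-82,74 429,-77,102 429,-73,102 429,-70,102 429,-67,101 442,-63,74 442,-61,74
262 444,-90,72 433,-81,96 429,-77,104 429,-73,104 429,-70,105 429,-67,105 433,-65,96 433,-62,97
265 445,-89,74 433,-81,100 429,-77,107 429,-73,107 429,-70,108 429,-67,108 433,-65,100 433,-63,100
268 433,-87,102 433,-80,103 429,-77,111 429,-73,110 429,-70,111 430,-67,109 433,-65,103 433,-63,103
271 433,-86,105 433,-80,106 429,-77,113 429,-73,113 429,-70,113 429,-68,114 434,-65,104 432,-63,107
274 432,-86,109 429,-80,116 369,-73,231 429,-73,115 428,-70,117 429,-68,117 433,-65,109 433,-63,109
```

View pics/w6.png

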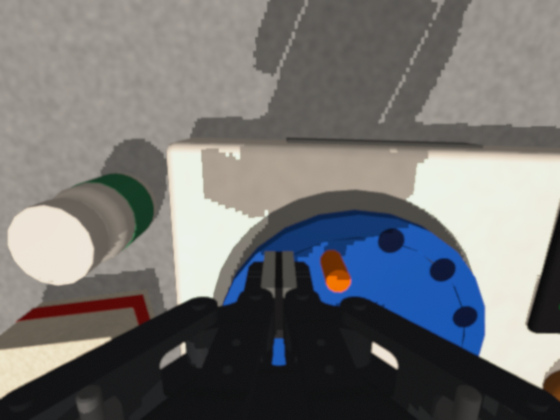

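The tips at (280,255) are now at z ≈ 0.0935, beside the peg top at (338,281) and clear. Down 11 mm, then push towards +y.

Call:
play_rows([
  [[0, 0, 0], [0, 0, 4], 1],
  [[0, 0, 0], [0, 0, 4], 1],
  [[0, 0, 0], [0, 0, 3], 1],
  [[0, 0, 0], [0, 0, 0], 1],
  [[0, 0, 0], [0, 0, 0], 1],
])

```text
t: 6.73
tcp_pos: [0.4388, -0.0734, 0.0642]
tool_rot: [-0.001, 1.0, 0.0, -0.0]
force: [0.3, 0.3, -0.3]
finger_gap: -0.0
gripper_force: 0.0
```

Call:
play_rows([
  [[0, 0, 0], [0, 2, 0], 1],
  [[0, 0, 0], [0, 2, 0], 1],
  [[0, 0, 0], [0, 2, 0], 1],
  [[0, 0, 0], [0, 2, 0], 1],
  [[0, 0, 0], [0, 2, 0], 1],
  [[0, 0, 0], [0, 2, 0], 1],
  [[0, 0, 0], [0, 2, 0], 1],
  [[0, 0, 0], [0, 2, 0], 1],
  [[0, 0, 0], [0, 2, 0], 1],
  [[0, 0, 0], [0, 2, 0], 1],
  [[0, 0, 0], [0, 0, 0], 1],
  [[0, 0, 0], [0, 0, 0], 1],
])

```text
t: 7.73
tcp_pos: [0.4391, -0.0533, 0.0645]
tool_rot: [-0.001, 1.0, -0.0, 0.0]
force: [0.9, -0.1, -0.1]
finger_gap: -0.001
gripper_force: 0.0
```

```bash
python3 look.py w7 | grep -E "tcp|orange"; python3 dp.py w7
```

```text
tcp [ 0.4391 -0.0533  0.0645] rot -179.91 [ 3.e-04 -0.e+00 -1.e+00] F [ 0.87 -0.1  -0.08] 7.7333 -0.0008458575228013032
orange 851 [322.7, 279.6] [309, 258, 28, 46] [ 0.4355 -0.0344  0.098 ]
peg pts [ 0.4275 -0.041   0.0761] [ 0.4467 -0.0283  0.1272] top mean [ 0.4391 -0.0336  0.0985] 518
```

Call:
play_rows([
  [[0, 0, 0], [0, 1, 0], 1],
  [[0, 0, 0], [0, 1, 0], 1],
  [[0, 0, 0], [0, 1, 0], 1],
  [[0, 0, 0], [0, 0, 0], 1],
  [[0, 0, 0], [0, 0, 0], 1],
  [[0, 0, 0], [0, -4, 0], 1],
  [[0, 0, 0], [0, -6, 0], 1],
  [[0, 0, 0], [0, 0, -20], 1],
  [[0, 0, 0], [0, 0, -20], 1],
  [[0, 0, 0], [0, 0, -30], 1],
  [[0, 0, 0], [0, 0, -30], 0],
  [[0, 0, 0], [0, 0, -30], 0],
])

```text
t: 8.78
tcp_pos: [0.4386, -0.0609, 0.1957]
tool_rot: [-0.0, 1.0, 0.0, -0.0]
force: [0.1, 0.3, 0.1]
finger_gap: 0.273
gripper_force: 0.0
```

Call:
play_rows([
  [[0, 0, 0], [-28, 5, -20], 0],
  [[0, 0, 0], [-28, 5, 0], 0],
  [[0, 0, 0], [-28, 6, 0], 0],
  [[0, 0, 0], [-28, 6, 0], 0],
  [[0, 0, 0], [0, 0, 0], 0],
  [[0, 0, 0], [0, 0, 0], 0],
  [[0, 0, 0], [0, 0, 0], 0],
])

```text
t: 9.37
tcp_pos: [0.5498, -0.0385, 0.2139]
tool_rot: [-0.001, 1.0, 0.0, -0.001]
force: [-0.6, -0.1, -0.2]
finger_gap: 0.997
gripper_force: 0.0
```

```bash
python3 look.py w8 | grep -E "tcp|orange|yellow|red"; python3 fit.py w8
```

```text
tcp [ 0.5498 -0.0385  0.2139] rot -179.92 [-2.4e-03  4.0e-04 -1.0e+00] F [-0.56 -0.09 -0.24] 9.3667 0.9966837515335017
orange 180 [288.2, 66.4] [282, 59, 14, 16] [ 0.4418 -0.031   0.098 ]
orange 93 [434.9, 189.8] [430, 178, 14, 22] [0.5403 0.0973 0.098 ]
red 239 [152.0, 158.4] [145, 139, 15, 41] [ 0.5196 -0.1641  0.05  ]
red 46 [284.2, 211.1] [281, 208, 8, 7] [ 0.5739 -0.0324  0.05  ]
red 169 [283.3, 229.4] [279, 219, 9, 22] [ 0.5941 -0.0333  0.05  ]
red 363 [87.8, 414.6] [68, 409, 39, 11] [ 0.8472 -0.2832  0.05  ]
yellow 184 [456.2, 118.1] [449, 111, 15, 15] [0.4804 0.1195 0.074 ]
yellow 243 [287.5, 186.2] [284, 171, 8, 31] [ 0.5425 -0.03    0.074 ]
yellow 216 [453.1, 413.6] [443, 406, 22, 14] [0.8169 0.1691 0.074 ]
disc [ 0.495  -0.0307  0.0773]
peg [ 0.4409 -0.0308] r 0.054 ang -179.9
bar [ 0.5736 -0.0324] r 0.0787 ang -1.25
bar [ 0.5937 -0.0333] r 0.0988 ang -1.47
stripe [ 0.5422 -0.0299] r 0.0472 ang 0.96
[[270.12469003 172.50018598]]
deck [0, 0, 560, 362, 161304]
far edge: yaw -1.38 x at axis y 0.6115 42
```

View pics/w8.png

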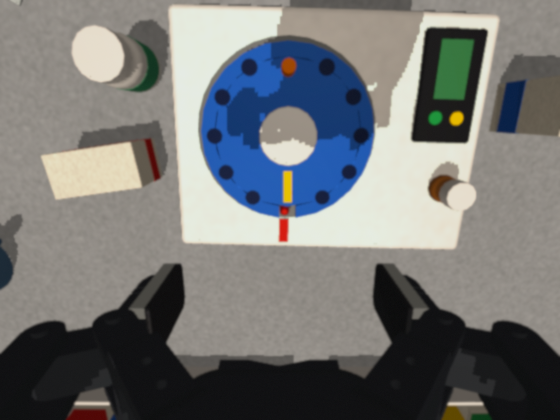

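The notch is now at about (287,209) and the pin at (284,211). It still needs about 2° more, so I'll go back down and push until the fingertip is about 2 mm past where it stopped.

Call:
play_rows([
  [[0, 0, 0], [28, -7, 0], 1],
  [[0, 0, 0], [28, -7, 0], 1],
  [[0, 0, 0], [28, -7, 0], 1],
  [[0, 0, 0], [27, -7.5, 0], 1],
  [[0, 0, 0], [0, 0, 30], 1],
  [[0, 0, 0], [0, 0, 30], 1],
  [[0, 0, 0], [0, 0, 20], 1],
  [[0, 0, 0], [0, 0, 20], 1],
  [[0, 0, 0], [0, 0, 15], 1],
  [[0, 0, 0], [0, 0, 10], 1],
  [[0, 0, 0], [0, 0, 0], 1],
  [[0, 0, 0], [0, 0, 0], 1],
])

```text
t: 10.42
tcp_pos: [0.4388, -0.067, 0.0894]
tool_rot: [-0.0, 1.0, 0.0, -0.001]
force: [0.1, -0.3, -0.1]
finger_gap: -0.001
gripper_force: 0.0
```

Call:
play_rows([
  [[0, 0, 0], [0, 0, 8], 1],
  [[0, 0, 0], [0, 0, 8], 1],
  [[0, 0, 0], [0, 0, 7], 1],
  [[0, 0, 0], [0, 0, 0], 1],
  [[0, 0, 0], [0, 0, 0], 1],
  [[0, 0, 0], [0, 0, 0], 1],
])

```text
t: 10.92
tcp_pos: [0.44, -0.0669, 0.0665]
tool_rot: [-0.001, 1.0, 0.0, -0.0]
force: [0.2, 0.4, -0.2]
finger_gap: -0.0
gripper_force: 0.0
```

Call:
play_rows([
  [[0, 0, 0], [0, 4, 0], 1],
  [[0, 0, 0], [0, 4, 0], 1],
  [[0, 0, 0], [0, 4, 0], 1],
  [[0, 0, 0], [0, 2.6, 0], 1],
  [[0, 0, 0], [0, 1, 0], 1],
  [[0, 0, 0], [0, 1, 0], 1],
  [[0, 0, 0], [0, 1, 0], 1],
  [[0, 0, 0], [0, 1, 0], 1],
  [[0, 0, 0], [0, 0, 0], 1],
  [[0, 0, 0], [0, 0, 0], 1],
])

```text
t: 11.75
tcp_pos: [0.4401, -0.0484, 0.0665]
tool_rot: [-0.001, 1.0, 0.0, 0.0]
force: [0.6, 0.2, -0.1]
finger_gap: 0.002
gripper_force: 0.0
```

Call:
play_rows([
  [[0, 0, 0], [0, -4, 0], 1],
  [[0, 0, 0], [0, -8, 0], 1],
  [[0, 0, 0], [0, 0, -30], 1],
  [[0, 0, 0], [0, 0, -30], 1],
  [[0, 0, 0], [0, 0, -30], 1],
  [[0, 0, 0], [0, 0, -30], 0],
  [[0, 0, 0], [-28, 5, -28], 0],
  [[0, 0, 0], [-28, 5, 0], 0],
  [[0, 0, 0], [-28, 6, 0], 0],
  [[0, 0, 0], [-28, 6, 0], 0],
  [[0, 0, 0], [0, 0, 0], 0],
  [[0, 0, 0], [0, 0, 0], 0],
])

```text
t: 12.75
tcp_pos: [0.5528, -0.0387, 0.2142]
tool_rot: [-0.001, 1.0, -0.0, -0.0]
force: [-0.8, 0.2, 0.5]
finger_gap: 0.978
gripper_force: 0.0
```

```bash
sleep 0; python3 look.py w9 | grep -E "tcp|orange|yellow|red"; python3 fit.py w9
python3 - <<'E'
import cv2
p=cv2.imread("pics/w9.png");cv2.imwrite("pics/w9c.png",cv2.resize(p[30:250,185:390],None,fx=2.7,fy=2.7,interpolation=cv2.INTER_CUBIC))
E
```

```text
tcp [ 0.5528 -0.0387  0.2142] rot -179.89 [-1.e-04 -2.e-04 -1.e+00] F [-0.77  0.16  0.5 ] 12.75 0.9783133982840367
orange 186 [291.3, 61.9] [285, 54, 14, 17] [ 0.4419 -0.029   0.098 ]
orange 96 [435.7, 186.5] [431, 175, 13, 22] [0.5407 0.0974 0.098 ]
red 236 [152.1, 155.2] [145, 136, 15, 40] [ 0.52   -0.1642  0.05  ]
red 50 [284.5, 207.7] [281, 205, 8, 7] [ 0.5738 -0.0325  0.05  ]
red 174 [283.5, 226.5] [280, 216, 8, 22] [ 0.5944 -0.0334  0.05  ]
red 431 [90.1, 413.0] [72, 406, 36, 14] [ 0.8494 -0.2808  0.05  ]
yellow 187 [457.1, 114.4] [450, 107, 15, 16] [0.4805 0.1195 0.074 ]
yellow 244 [285.5, 182.7] [281, 168, 10, 31] [ 0.5426 -0.0322  0.074 ]
yellow 344 [451.3, 412.5] [438, 404, 29, 16] [0.8193 0.1671 0.074 ]
disc [ 0.4936 -0.0306  0.0772]
peg [ 0.4396 -0.0286] r 0.054 ang 177.85
bar [ 0.5719 -0.0323] r 0.0784 ang -1.22
bar [ 0.5925 -0.0332] r 0.0989 ang -1.49
stripe [ 0.5408 -0.032 ] r 0.0472 ang -1.66
[[270.38328328 171.69415765]]
deck [0, 0, 560, 362, 161168]
far edge: yaw -1.43 x at axis y 0.6099 42
```

View pics/w9c.png

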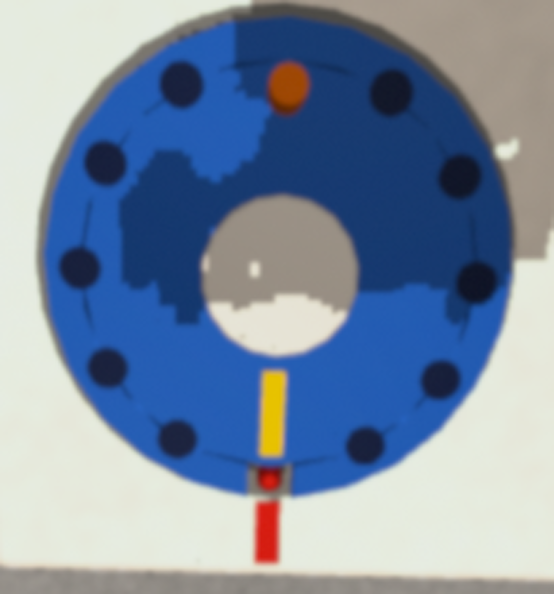

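The crop shows the red pin (270,479) centred in the notch, with the angle error at or below about 0.5°. Now over to the hub to press it, fingers shut.

Call:
play_rows([
  [[0, 0, 0], [20, 2.5, 0], 1],
  [[0, 0, 0], [20, 2.5, 0], 1],
  [[0, 0, 0], [19, 2.5, 0], 1],
  [[0, 0, 0], [0, 0, 30], 1],
  [[0, 0, 0], [0, 0, 30], 1],
  [[0, 0, 0], [0, 0, 30], 1],
  [[0, 0, 0], [0, 0, 20], 1],
  [[0, 0, 0], [0, 0, 15], 1],
  [[0, 0, 0], [0, 0, 4], 1],
  [[0, 0, 0], [0, 0, 4], 1],
  [[0, 0, 0], [0, 0, 0], 1],
  [[0, 0, 0], [0, 0, 0], 1],
])

```text
t: 13.8
tcp_pos: [0.4932, -0.0311, 0.0823]
tool_rot: [-0.001, 1.0, -0.0, 0.001]
force: [-0.8, -0.2, -0.2]
finger_gap: 0.003
gripper_force: 0.0
```

Call:
play_rows([
  [[0, 0, 0], [0, 0, 2], 1],
  [[0, 0, 0], [0, 0, 2], 1],
  [[0, 0, 0], [0, 0, 2], 1],
  [[0, 0, 0], [0, 0, 1], 1],
  [[0, 0, 0], [0, 0, 1], 1],
  [[0, 0, 0], [0, 0, 1], 1],
  [[0, 0, 0], [0, 0, 0], 1],
])

```text
t: 14.38
tcp_pos: [0.4934, -0.0309, 0.0733]
tool_rot: [-0.001, 1.0, -0.0, 0.001]
force: [-0.8, -0.3, 5.7]
finger_gap: -0.001
gripper_force: 3.2
```

Call:
play_rows([
  [[0, 0, 0], [0, 0, 1], 1],
  [[0, 0, 0], [0, 0, 1], 1],
  [[0, 0, 0], [0, 0, 1], 1],
  [[0, 0, 0], [0, 0, 0], 1],
])

```text
t: 14.72
tcp_pos: [0.4934, -0.0309, 0.0706]
tool_rot: [-0.001, 1.0, -0.0, 0.001]
force: [-1.7, -0.6, 8.2]
finger_gap: -0.003
gripper_force: 4.2
```

Contact is at TCP z ≈ 0.073 as predicted, and the collar is starting to slide. I'll continue the 9 mm.

Call:
play_rows([
  [[0, 0, 0], [0, 0, 1], 1],
  [[0, 0, 0], [0, 0, 1], 1],
  [[0, 0, 0], [0, 0, 1], 1],
  [[0, 0, 0], [0, 0, 1], 1],
  [[0, 0, 0], [0, 0, 0], 1],
])

```text
t: 15.13
tcp_pos: [0.4934, -0.031, 0.0671]
tool_rot: [-0.001, 1.0, -0.0, 0.001]
force: [-2.1, 0.1, 13.3]
finger_gap: -0.003
gripper_force: 6.7
```

Call:
play_rows([
  [[0, 0, 0], [0, 0, 1], 1],
  [[0, 0, 0], [0, 0, 1], 1],
  [[0, 0, 0], [0, 0, 0], 1],
])

```text
t: 15.38
tcp_pos: [0.4934, -0.031, 0.067]
tool_rot: [-0.001, 1.0, -0.001, 0.001]
force: [-5.6, 1.3, 30.3]
finger_gap: -0.001
gripper_force: 14.9
```

Call:
play_rows([
  [[0, 0, 0], [0, 0, 1], 1],
  [[0, 0, 0], [0, 0, 0], 1],
])

```text
t: 15.55
tcp_pos: [0.4935, -0.031, 0.0669]
tool_rot: [-0.001, 1.0, -0.001, 0.001]
force: [-7.0, 1.3, 38.3]
finger_gap: -0.002
gripper_force: 18.9
```

Hard stop at TCP z = 0.067. I'll release and measure the disc's height.

Call:
play_rows([
  [[0, 0, 0], [0, 0, -10], 1],
  [[0, 0, 0], [0, 0, -20], 1],
  [[0, 0, 0], [0, 0, -30], 1],
  [[0, 0, 0], [0, 0, -30], 1],
  [[0, 0, 0], [0, 0, -30], 0],
  [[0, 0, 0], [-20, -2.5, -30], 0],
  [[0, 0, 0], [-20, -2.5, 0], 0],
  [[0, 0, 0], [-19, -2.5, 0], 0],
  [[0, 0, 0], [0, 0, 0], 0],
  [[0, 0, 0], [0, 0, 0], 0],
  [[0, 0, 0], [0, 0, 0], 0],
])

```text
t: 16.47
tcp_pos: [0.5504, -0.0378, 0.2118]
tool_rot: [-0.001, 1.0, 0.0, -0.001]
force: [0.3, -0.6, -0.1]
finger_gap: 0.973
gripper_force: 0.0
```

```bash
python3 look.py w10 | grep -E "tcp"; python3 fit.py w10 .065
cat > lev.py <<'E'
from h import *
import sys
z=np.load(sys.argv[1]+".npz");d=z['d'];p=z['p'];c=get_calibration("wrist");o=np.array(c['xyz'])
def pts(m):
    v,u=np.nonzero(m*(d>0)); return o+ray(c,np.c_[u,v])*d[v,u][:,None]
m=blobs(p,(98,100,30),(128,255,255))[0]; m=cv2.erode(m,np.ones((5,5)));P=pts(m); C=np.array([.494,-.031])
r=np.hypot(*(P[:,:2]-C).T); P=P[(r>.03)&(r<.075)]
for _ in range(3):
    a=np.linalg.lstsq(np.c_[P[:,:2]-C,np.ones(len(P))],P[:,2],rcond=None)[0]; e=P[:,2]-np.c_[P[:,:2]-C,np.ones(len(P))]@a; P=P[abs(e)<.004]
print("disc top plane z",a[2].round(4),"tilt deg x,y",np.degrees(a[:2]).round(2),len(P))
g=pts(blobs(p,(0,0,90),(179,80,255))[0]); r=np.hypot(*(g[:,:2]-C).T)
print("hub z",np.median(g[r<.02,2]).round(4),"deck z",np.median(g[(r>.085)&(r<.1)&(g[:,2]>.03),2]).round(4))
E
python3 lev.py w10
python3 - <<'E'
import cv2
p=cv2.imread("pics/w10.png");cv2.imwrite("pics/w10c.png",cv2.resize(p[30:250,185:390],None,fx=2.7,fy=2.7,interpolation=cv2.INTER_CUBIC))
E
```

```text
tcp [ 0.5504 -0.0378  0.2118] rot -179.91 [-2.9e-03  7.0e-04 -1.0e+00] F [ 0.3  -0.59 -0.07] 16.4667 0.9726012157243604
disc [ 0.4954 -0.0306  0.0775]
peg [ 0.4409 -0.0288] r 0.0546 ang 178.04
bar [ 0.5724 -0.0325] r 0.077 ang -1.39
bar [ 0.5941 -0.0333] r 0.0988 ang -1.56
stripe [ 0.5422 -0.0322] r 0.0468 ang -1.96
[[269.89968374 172.75976911]]
deck [0, 0, 560, 362, 160941]
far edge: yaw -1.37 x at axis y 0.6116 42
disc top plane z 0.0646 tilt deg x,y [-0.12 -0.05] 16689
hub z 0.0805 deck z 0.0497
```

View pics/w10c.png

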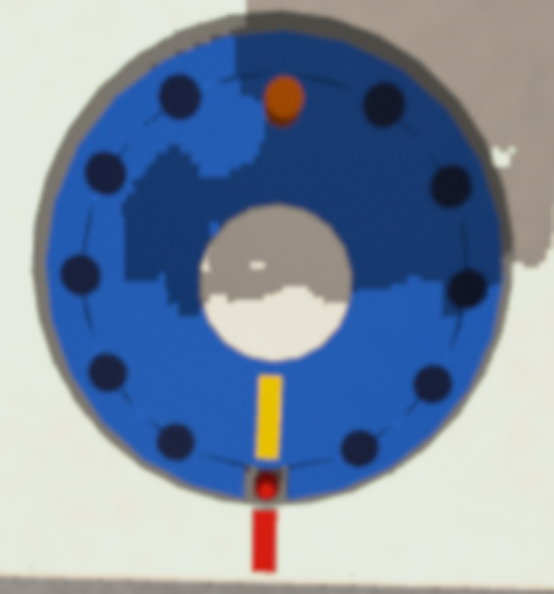

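The disc top is at 64.6 mm (65 mm when home), the hub at 80.5 mm (81 mm when home), tilt is about 0.1°, and the pin stands in the notch at (266,488). The disc is home and level, and the arm is about 0.1 m above it, clear of everything.

```bash
python3 -c "
from station import *
print(sign_off())"
```

```text
the job is handed in; nothing more can be done
None
```

The disc was turned by its peg until the notch stood over the pin, then pressed home; it measured level (about 0.1° tilt) with the arm clear, and I handed the job in at about 16.5 s.

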